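# Load the orange syringe cartridge and lock it

### The job

Load the orange-capped syringe cartridge into the droplet loader: lift it up and off its rack hook, lower it upright into the round bore until it sits on the bottom (set it down, do not drop it), let go, then slide the red lock grip all the way to its end stop so that the gate closes around the cartridge's neck. Leave the other two cartridges on their hooks and everything else on the bench where it is.

Things in the scene. Friction and masses are not known exactly. Their poses are not given: they have to be found in the camera images.
- orange: syringe cartridge to load, 140 mm tall, hanging upright, foot 30 mm above the bench, on any one of the rack's three hooks. Origin: centre of its underside; z up its axis. White barrel 30 mm diameter, z 0 to 90 mm (foot chamfered); steel neck 14 mm diameter up to z 112 mm; orange cap 24 (x) by 30 mm (y), z 112 to 140 mm, to be gripped from above. Its hanger is on its +x side.
- orange_cap (a point): centre of the orange cap, 126 mm above the underside, on the axis.
- orange_hanger (a point): orange hanger of the cartridge, 20 mm wide (y): an arm at z 80 to 88 mm out to x = 31 mm from the axis, with a tooth (x 26 to 31 mm) down to z = 64 mm. The arm rests on the hook's tongue, the tooth behind it: raise it over 16 mm (25 is safe), then pull away along the cartridge's -x. Point: under the arm, x = 20, z = 80 mm.
- rack: black fixed rack: base 120 by 270 mm, all below z = 110 mm, with three steel upturned hooks at y = -90, 0, 90 mm: tongues 5 mm thick (x 0 to 5 mm), 24 mm wide, top at z = 110 mm. A hung cartridge has its axis at x = -15.5 mm. Origin: on the bench below the middle tongue's front face; -x is the open side where the cartridges hang.
- blue: white upright syringe cartridge like the orange one, same size, but with blue cap, band and hanger; it hangs on another hook of the rack and stays there. Origin: centre of its underside.
- green: white upright syringe cartridge like the orange one, same size, but with green cap, band and hanger; it hangs on another hook of the rack and stays there. Origin: centre of its underside.
- loader: droplet loader, fixed: black base 140 mm (x) by 255 mm (y), with an aluminium block 90 by 90 mm whose top is 70 mm above the bench, and a black slide track beside it towards -y. Origin: on the bench right under the bore's axis; its y axis is the direction in which the lock slides to its end stop, z up.
- bore (a point): centre of the bore's floor, 30 mm above the bench; axes as the loader's. The bore is vertical, 33.5 mm diameter and 40 mm deep, open at the block's top with a 2 mm chamfer. The cartridge may stand in it at any yaw.
- lock (a joint): sliding lock, m: 0 fully open (towards the loader's -y), 0.060 at the end stop, where its steel fork (z 124 to 130 mm above the bench, slot 20 mm wide) surrounds the neck of a fully seated cartridge, just above the barrel. Starts near open. About 2 N of friction; it stays where left.
- lock_grip (a point): point on the lock's red upright grip 12 mm below its top, where to take it from above: grip 16 mm (loader's x) by 22 mm (y), its top 166 mm above the bench, the grey carriage below it up to z = 124 mm. At the end stop it is 72 mm from the bore's axis towards the loader's -y.
- bottle: bystander: clear bottle with orange cap, 68 mm diameter, 150 mm tall. Origin: centre of its underside.
- jar: bystander: amber jar, 60 mm diameter, 80 mm tall. Origin: centre of its underside.
- beaker: bystander: glass beaker, 70 mm diameter, 85 mm tall. Origin: centre of its underside.
- carton: bystander: white carton 80 by 160 by 60 mm. Origin: centre of its underside.
- tipbox: bystander: blue divided tray 90 by 125 by 50 mm. Origin: centre of its underside.
Mind the look-alikes: they are no part of the job. Leave any pink or yellow look-alike of the orange alone.

How it is judged:
On the way, in this order (a step that is already met when the one before it is completed fails the run):
1. the gripper has lifted the orange cartridge off its hook: its foot more than 55 mm above the bench, touching the rack no more (height (world z) of orange above 0.055 m and contact force between orange and rack below 0.1 N and contact force between the fingers and orange above 0.3 N), for 0.1 s.
2. the orange cartridge stands fully down in the bore, let go (horizontal distance between orange and bore below 0.004 m and z of orange in the frame of bore between -0.004 and 0.004 m and angle between orange's own z axis and vertical below 0.08 rad and contact force between the fingers and orange below 0.1 N), for 0.1 s.
3. the lock is slid to its end stop (value of joint lock above 0.057 m), for 0.1 s.
At the end, for the whole second after the job is handed in: The orange cartridge stands at rest and upright (within 0.08 rad) in the bore, its underside within 4 mm of the bore's floor and 4 mm of its axis; the lock is within 3 mm of its end stop (joint above 0.057); the blue and green cartridges are still on their hooks (moved less than 30 mm) (horizontal distance between orange and bore below 0.004 m and z of orange in the frame of bore between -0.004 and 0.004 m and angle between orange's own z axis and vertical below 0.08 rad and value of joint lock above 0.057 m and linear speed of orange below 0.02 m/s and distance of each of blue, green from where it was at the start of the episode below 0.03 m); the robot touches nothing.
It fails at once if the orange cartridge is dropped (falls faster than 0.6 m/s out of the fingers) (linear speed of orange above 0.6 m/s and contact force between the fingers and orange below 0.1 N).
It fails at once if another cartridge is moved by more than 30 mm (distance of any of blue, green from where it was at the start of the episode above 0.03 m).
It fails at once if a bystander on the bench is moved by more than 30 mm (distance of any of bottle, jar, beaker, carton, tipbox from where it was at the start of the episode above 0.03 m).
It also fails if it takes over 56 s, if anything falls off the work surface, if the arm or the gripper's body presses on something with over 40 N, if the wrist force passes 120 N, or if a joint passes its speed limit or range.

### The arm

A 6-joint arm with a two-finger parallel gripper is mounted at the origin on the work surface. World frame = base frame: x ahead of the robot, y to its left, z up, the work surface at z = 0. Lengths are in m, angles in rad, forces in N, time in s.
With the tool pointing down it reaches from about 0.3 to 0.775 m from the base axis. Payload 14.6 kg.
Tool frame: the origin (TCP) lies midway between the tips of the shut fingers; the grasp point (between the pads) lies 19 mm behind it (tcp_to_grasp is the distance from the TCP to the grasp point, in m); z points along the fingers, y is the line along which they close (so a half turn about z gives the same grasp; the last joint's range is limited). The gripper opens to 94 mm and grips with 3 to 60 N. Pads are 16 mm wide; open, the fingers measure 119 mm over their backs; the gripper's body (75 mm by 177 mm) begins 78 mm behind the grasp point.
Start: joints at [-1.185, 0.3, 1.521, -0, 1.321, -0.067], TCP at [0.241, -0.495, 0.205] pointing down, gripper open.
Joint ranges: [-3.03, 3.03], [-0.79, 2.21], [0.23, 2.52], [-1.04, 4.18], [0, 3.07], [-2.55, 2.55]. Speed limits (rad/s): [2.22, 2.22, 2.57, 3.14, 3.14, 3.14].

### API

Orientations are given as [roll, pitch, yaw] about the fixed x, y, z axes, in that order (R = Rz(yaw) Ry(pitch) Rx(roll)).
In Python, from station import * gives the robot as it stands.
- The arm moves only by the tool send_rows, never from a script. Its argument "motion" is a list of rows, each a list of 3 entries, a list of its own where there are three numbers: the shift along the tool's x, y, z in units of 0.03 m (1.0 is 0.03 m), then the turn, a rotation vector about the tool's x, y, z in units of 0.12 rad (1.0 is 0.12 rad), then the opening, from -1 (shut) to 1 (fully open). In form: [[[x, y, z], [rx, ry, rz], grip], ...]. A call has 1 to 12 rows; each row shifts and turns the commanded pose from where the row before left it, along the tool's axes as they then stand; what a row does not reach is not made up. A row lasts 1/10 s, in which the tool goes at most 50 mm and 8.59 degrees, less where a joint would pass 70% of its speed; a pose out of reach is approached as far as the arm can. A call with a number of a shift or a turn outside -1 to 1 is refused whole. A call with a gripper value outside its range is refused whole. The fingers move at their own pace and stop on an object; "squeeze" is the grip in N (left out, the last holds). Time passes only in rows, so rows that do not move let the fingers close. It gives the time, the measured TCP pose, the force, the opening and the grip force at its end, in the units of the state.
- get_obs(): the state, without advancing time (a new reading comes with each control period).
- camera(name): name is "scene" or "top"; returns a dict with "pixels" (480x640x3 uint8, red, green, blue), "depth" (480x640 float32, m along the optical axis (not along the pixel's ray), 0 where there is no reading), "fx", "fy", "cx", "cy" (pixels), "dist" ([k1, k2, p1, p2, k3] as OpenCV has them; the pictures are not rectified), "rvec" (rotation vector, rad) and "tvec" (3), from world to camera coordinates, as OpenCV has them. Camera axes: x right, y down, z forward; pixel columns grow to the right and rows downward; lengths in m; the calibration is good to about 2 mm. A picture is of the moment at which its call begins.
- hand_in(): hands the job in; it is judged then, once.
The state is a dict: "time_s": time; "qpos": joint angles; "joint_vel": joint speeds; "tau": joint torques, N m; "ee_pos": TCP position; "eef_rot": TCP orientation; "force": force on the tool from outside, world axes, zero at the start; "moment": the same for the moment, N m; "grip_width": finger opening in m; "grip_force": force on a finger pad.
Only numpy, scipy, OpenCV 4.12 (cv2) and the standard library are available. Lean on these libraries where they do the work, as an engineer would, in place of code of your own. Each camera call takes 0.05 s, during which the arm holds its last target. There are 200 camera calls.

## Working session

There is one attempt and no reset: what is moved stays moved. The work goes in short steps, Python scripts to look and compute and a tool call to move; the robot and the scene stay as the last step left them, time stands still between calls to the robot, and variables do not carry over. Pictures are saved under pics/ and viewed, at most 10 in all, crops included, and the job is handed in when it is done.

Besides the shell and the picture viewer there is one more tool, called after ">>>" in YAML: its name, and indented under it one key for each argument. send_rows: Moves the arm, as the interface text tells. Its arguments: {"type":"object","properties":{"motion":{"type":"array"},"squeeze":{"type":"number"}},"required":["motion"]}

```bash
mkdir -p pics; cat > h.py <<'E'
from station import *
import numpy as np, cv2
def grab(n,save=None):
    c=camera(n)
    if save: cv2.imwrite('pics/'+save,cv2.cvtColor(c['pixels'],cv2.COLOR_RGB2BGR))
    return c
def cal(c):
    K=np.array([[c['fx'],0,c['cx']],[0,c['fy'],c['cy']],[0,0,1.]])
    return K,np.array(c['dist'],float),cv2.Rodrigues(np.array(c['rvec'],float))[0],np.array(c['tvec'],float).ravel()
def rays(c,uv):
    K,D,R,t=cal(c)
    n=cv2.undistortPoints(np.array(uv,float).reshape(-1,1,2),K,D).reshape(-1,2)
    return np.c_[n,np.ones(len(n))]
def onplane(c,uv,z):
    K,D,R,t=cal(c); d=rays(c,uv)@R; o=-R.T@t
    return o+d*((z-o[2])/d[:,2])[:,None]
def cloud(c,mask):
    K,D,R,t=cal(c); v,u=np.nonzero(mask&(c['depth']>0))
    p=rays(c,np.c_[u,v])*c['depth'][v,u][:,None]
    return (p-t)@R, np.c_[u,v]
E
python3 - <<'E'
from h import *
for n in('scene','top'):
    c=grab(n,n+'0.png'); K,D,R,t=cal(c); print(n,-R.T@t,R[2])
print(get_obs())
E
```

```text
scene [1.0169865  0.46037701 1.23784577] [-0.32480381 -0.40537226 -0.85450326]
top [ 0.40643006 -0.08980593  1.25513625] [ 1.48151586e-01 -5.60619145e-05 -9.88964663e-01]
{'time_s': 0.1, 'qpos': array([-1.18461118e+00,  3.00392557e-01,  1.52147493e+00, -1.86675191e-05,
        1.32070628e+00, -6.66004682e-02]), 'joint_vel': array([ 0.00037534, -0.00075517, -0.00230193,  0.0007679 , -0.00138006,
        0.00067958]), 'tau': array([ 1.07269141e-03, -5.32644439e+01, -3.53284657e+01,  7.09510082e-02,
        2.34655361e-02, -8.04664000e-05]), 'ee_pos': array([ 0.24051962, -0.49437754,  0.20497432]), 'eef_rot': array([-3.14061251e+00, -4.72522322e-05,  4.52790225e-01]), 'force': array([-0.1610225 , -0.4926147 ,  0.71703271]), 'moment': array([0.01383214, 0.02686114, 0.01065113]), 'grip_force': 0.0, 'grip_width': 0.0941213307571987}
```

View pics/scene0.png

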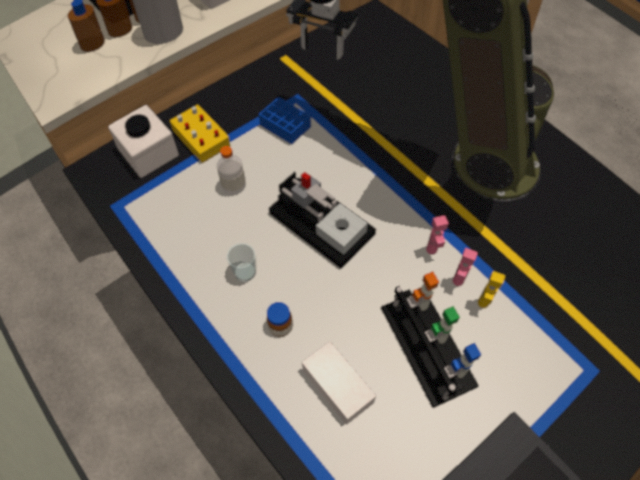

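View pics/top0.png

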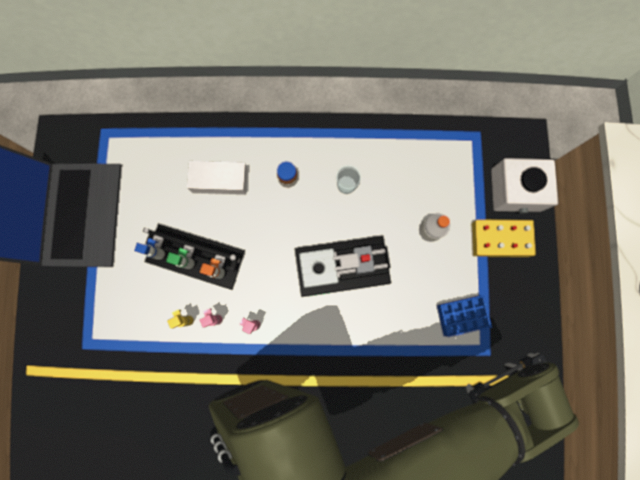

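The scene view shows the orange cap at (430,280) with green (451,315) and blue (472,352) beyond it, the bore at (343,224) and the red grip at (306,180). In the top view the orange cap is at (208,269), the bore at (319,268) and the grip at (366,258).

```bash
cat > m.py <<'E'
from h import *
def hue(c,lo,hi,smin=120,vmin=60):
    h=cv2.cvtColor(c['pixels'],cv2.COLOR_RGB2HSV).astype(int)
    H=h[...,0]; m=(H>=lo)&(H<=hi) if lo<=hi else (H>=lo)|(H<=hi)
    return m&(h[...,1]>smin)&(h[...,2]>vmin)
def box(m,u0,u1,v0,v1):
    k=np.zeros_like(m);k[v0:v1,u0:u1]=1;return m&k
def cen(c,m,zlo,zhi):
    p,uv=cloud(c,m);s=(p[:,2]>zlo)&(p[:,2]<zhi);p=p[s]
    if len(p)<4: return None
    r=cv2.minAreaRect((p[:,:2]*1000).astype(np.float32))
    return len(p),p.mean(0).round(4),np.median(p[:,2]).round(4),np.round(r[0],1),np.round(r[1],1),round(r[2],1)
E
python3 - <<'E'
from m import *
T=camera('top');S=camera('scene')
for n,lo,hi,bt,bs in(('orange',3,18,(190,230,250,285),(405,445,265,310)),('green',45,85,(160,200,245,275),(425,465,300,345)),('blue',100,125,(128,165,232,262),(445,485,340,380)),('grip',170,4,(350,380,245,272),(295,318,170,192))):
    for nm,c,b in(('top',T,bt),('scene',S,bs)):
        m=box(hue(c,lo,hi),*b)
        zt=.1665 if n=='grip' else .17
        print(n,nm,'all',m.sum(),'top:',cen(c,m,zt-.006,zt+.006),'| lower:',cen(c,m,.09,.125))
# aluminium block top
for nm,c in(('top',T),('scene',S)):
    p,uv=cloud(c,np.ones((480,640),bool))
    B=(290,350,240,300) if nm=='top' else (300,385,190,270)
    s=(uv[:,0]>B[0])&(uv[:,0]<B[1])&(uv[:,1]>B[2])&(uv[:,1]<B[3])
    q=p[s&(abs(p[:,2]-.07)<.006)]
    print(nm,'block',len(q),cv2.minAreaRect((q[:,:2]*1000).astype(np.float32)),np.median(q[:,2]))
    cv2.imwrite(f'pics/{nm}_z.png',cv2.resize(c['pixels'][230:305,130:400] if nm=='top' else c['pixels'][165:410,260:500],None,fx=2.9 if nm=='top' else 2.4,fy=2.9 if nm=='top' else 2.4,interpolation=cv2.INTER_CUBIC)[...,::-1])
E
```

```text
orange top all 225 top: (125, array([0.4906, 0.1833, 0.169 ]), np.float64(0.169), array([490.8, 183.6]), array([30.7, 24. ]), 72.7) | lower: (62, array([0.5115, 0.1771, 0.1172]), np.float64(0.1173), array([499.6, 181.9]), array([20.7, 44.9]), 70.7)
orange scene all 296 top: (122, array([0.4947, 0.1857, 0.1672]), np.float64(0.167), array([494.7, 185.1]), array([29.4, 24.6]), 73.4) | lower: (108, array([0.5164, 0.1815, 0.1111]), np.float64(0.1133), array([510.6, 183.3]), array([20.8, 32.2]), 66.5)
green top all 180 top: (113, array([0.5161, 0.2697, 0.1691]), np.float64(0.1691), array([515.7, 269.3]), array([30. , 24.3]), 73.5) | lower: (39, array([0.539, 0.264, 0.117]), np.float64(0.1173), array([538.2, 264.2]), array([19.3, 16.5]), 71.2)
green scene all 244 top: (108, array([0.5214, 0.2721, 0.1677]), np.float64(0.1675), array([520.7, 272.1]), array([26. , 21.1]), 74.4) | lower: (85, array([0.5434, 0.264 , 0.114 ]), np.float64(0.1153), array([542.1, 264.7]), array([21.2, 16.6]), 75.9)
blue top all 145 top: (80, array([0.541 , 0.3538, 0.1693]), np.float64(0.1694), array([541.3, 353.7]),
[... 266 characters left out ...]
.9]), 75.0) | lower: (92, array([0.5686, 0.3507, 0.113 ]), np.float64(0.1153), array([565. , 349.8]), array([21.2, 21.3]), 74.0)
grip top all 58 top: (52, array([ 0.5248, -0.2071,  0.1641]), np.float64(0.164), array([ 525.4, -206.9]), array([14.9, 21.1]), 6.3) | lower: None
grip scene all 114 top: (41, array([ 0.5291, -0.2047,  0.1635]), np.float64(0.1633), array([ 528.3, -205.1]), array([14.4, 19.8]), 2.7) | lower: None
top block 1076 ((510.61077880859375, -112.9778823852539), (90.48495483398438, 135.0244903564453), 8.64534854888916) 0.06888097752749459
scene block 1128 ((514.0033569335938, -119.99565124511719), (93.79212951660156, 152.95599365234375), 8.032845497131348) 0.06818231138856483
```

View pics/top_z.png

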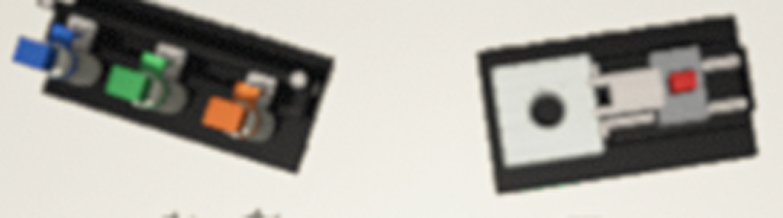

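View pics/scene_z.png

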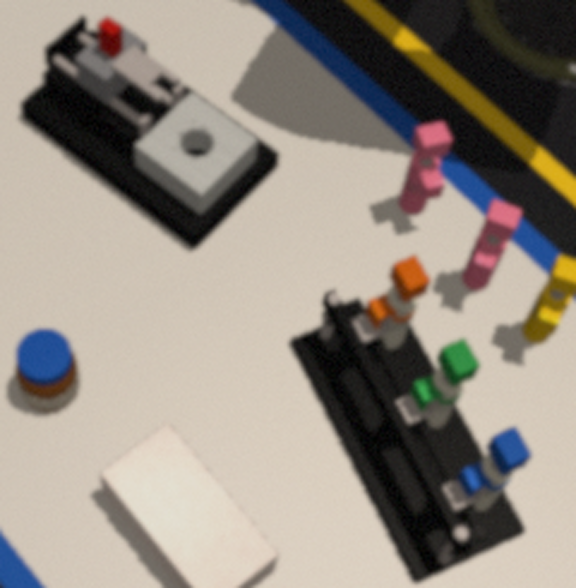

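The crops show the orange cartridge at the near end of the rack with its hanger on the far (+x) side. The bore is clear and the lock fork sits open beside the block.

```bash
cat >> m.py <<'E'
def face(c,m,z):   # centroid of top-face pixels -> ray on plane z
    p,uv=cloud(c,m); s=abs(p[:,2]-(np.percentile(p[:,2],90)))<.006
    return onplane(c,[uv[s].mean(0)],z)[0].round(4), s.sum()
def bore(c,b):
    g=cv2.cvtColor(c['pixels'],cv2.COLOR_RGB2GRAY); m=box(g<110,*b).astype(np.uint8)
    cs=max(cv2.findContours(m,cv2.RETR_EXTERNAL,cv2.CHAIN_APPROX_NONE)[0],key=cv2.contourArea)
    q=onplane(c,cs.reshape(-1,2),.07)[:,:2]*1000
    return cv2.fitEllipse(q.astype(np.float32))
E
python3 - <<'E'
from m import *
T=camera('top');S=camera('scene')
for nm,c,o,g,B in(('top',T,(190,230,250,285),(350,380,245,272),(308,330,257,280)),('scene',S,(405,445,265,310),(295,318,170,192),(328,358,212,236))):
    print(nm,face(c,box(hue(c,3,18),*o),.17),face(c,box(hue(c,170,4),*g),.166),bore(c,B))
    # block top corners by bright mask
    gr=cv2.cvtColor(c['pixels'],cv2.COLOR_RGB2HSV)
    p,uv=cloud(c,np.ones((480,640),bool)); 
    s=(abs(p[:,2]-.069)<.005)&(p[:,0]>.43)&(p[:,0]<.58)&(p[:,1]>-.123)&(p[:,1]<0)&(gr[uv[:,1],uv[:,0],2]>110)
    print('block',s.sum(),cv2.minAreaRect((onplane(c,uv[s],.07)[:,:2]*1000).astype(np.float32)))
E
```

```text
top (array([0.4907, 0.1834, 0.17  ]), np.int64(120)) (array([ 0.5246, -0.207 ,  0.166 ]), np.int64(53)) ((505.5086364746094, -91.28633117675781), (26.95074462890625, 27.78549575805664), 19.999608993530273)
block 827 ((506.6435852050781, -87.79669189453125), (90.29045104980469, 84.11294555664062), 8.723000526428223)
scene (array([0.4963, 0.1866, 0.17  ]), np.int64(128)) (array([ 0.53  , -0.2029,  0.166 ]), np.int64(45)) ((511.08099365234375, -88.2359390258789), (27.535337448120117, 28.101503372192383), 81.29537200927734)
block 817 ((510.35784912109375, -85.20162963867188), (91.69294738769531, 83.64739990234375), 8.254772186279297)
```

```bash
cat > go.py <<'E'
from h import *
def to(x,y,z,yaw=None):
    o=get_obs(); R=cv2.Rodrigues  # tool-frame offset in units
    from scipy.spatial.transform import Rotation as Ro
    r=Ro.from_euler('xyz',o['eef_rot']); d=np.array([x,y,z])-o['ee_pos']
    print('t',o['time_s'],'pos',o['ee_pos'].round(4),'rpy',np.array(o['eef_rot']).round(4),'units',(r.inv().apply(d)/.03).round(3))
    if yaw is not None: print('rot units',((r.inv()*Ro.from_euler('xyz',[np.pi,0,yaw])).as_rotvec()/.12).round(3))
E
```

>>> send_rows:
  motion:
    - [[0,0,-0.4],[0,0,-1],1]
    - [[0,0,-0.4],[0,0,-1],1]
    - [[0,0,-0.4],[0,0,-1],1]
    - [[0,0,-0.4],[0,0,-1],1]
    - [[0,0,-0.4],[0,0,-1],1]
    - [[0,0,0],[0,0,-1],1]
    - [[0,0,0],[0,0,-0.92],1]
    - [[0,0,0],[0,0,0],1]

```text
time_s: 1.1
ee_pos: [0.2406, -0.4945, 0.2654]
eef_rot: [-3.142, -0.0, 1.285]
force: [-0.2, -0.0, -0.2]
grip_width: 0.0939
grip_force: 0.0
```

```bash
python3 -c "
from go import *
to(.4935,.185,.25,1.283)"
```

```text
t 1.1 pos [ 0.2406 -0.4945  0.2654] rpy [-3.1415e+00 -1.0000e-04  1.2850e+00] units [24.108  1.702  0.515]
rot units [-0.    -0.001  0.016]
```

>>> send_rows:
  motion:
    - [[0.5,0,0],[0,0,0],1]
    - [[1,0.1,0],[0,0,0],1]
    - [[1,0.1,0],[0,0,0],1]
    - [[1,0.1,0],[0,0,0],1]
    - [[1,0.1,0],[0,0,0],1]
    - [[1,0.1,0],[0,0,0],1]
    - [[1,0.1,0],[0,0,0],1]
    - [[1,0.1,0],[0,0,0],1]
    - [[1,0.1,0],[0,0,0],1]
    - [[1,0.1,0],[0,0,0],1]
    - [[1,0.1,0],[0,0,0],1]
    - [[1,0.1,0],[0,0,0],1]

```text
time_s: 2.3
ee_pos: [0.3704, -0.1719, 0.2655]
eef_rot: [3.141, 0.0, 1.279]
force: [0.4, 0.5, -0.7]
grip_width: 0.094
grip_force: 0.0
```

>>> send_rows:
  motion:
    - [[1,0.1,0],[0,0,0],1]
    - [[1,0.1,0],[0,0,0],1]
    - [[1,0.1,0],[0,0,0],1]
    - [[1,0.1,0],[0,0,0],1]
    - [[1,0.1,0],[0,0,0],1]
    - [[1,0.1,0],[0,0,0],1]
    - [[1,0,0],[0,0,0],1]
    - [[1,0,0],[0,0,0],1]
    - [[1,0,0],[0,0,0],1]
    - [[1,0,0],[0,0,0],1]
    - [[0.8,0,0],[0,0,0],0.3]
    - [[0,0,0],[0,0,0],0.3]

```text
time_s: 3.5
ee_pos: [0.4795, 0.1344, 0.265]
eef_rot: [-3.141, 0.0, 1.282]
force: [0.8, -0.5, -0.1]
grip_width: 0.0814
grip_force: 0.0
```

```bash
python3 - <<'E'
from go import *
to(.4935,.185,.137,1.283)
c=grab('scene'); cv2.imwrite('pics/a.png',cv2.resize(c['pixels'][200:420,330:570],None,fx=2.5,fy=2.5)[...,::-1])
E
```

```text
t 3.5 pos [0.4795 0.1344 0.265 ] rpy [-3.1409  0.      1.2823] units [ 1.75  -0.028  4.268]
rot units [-0.006  0.    -0.006]
```

View pics/a.png

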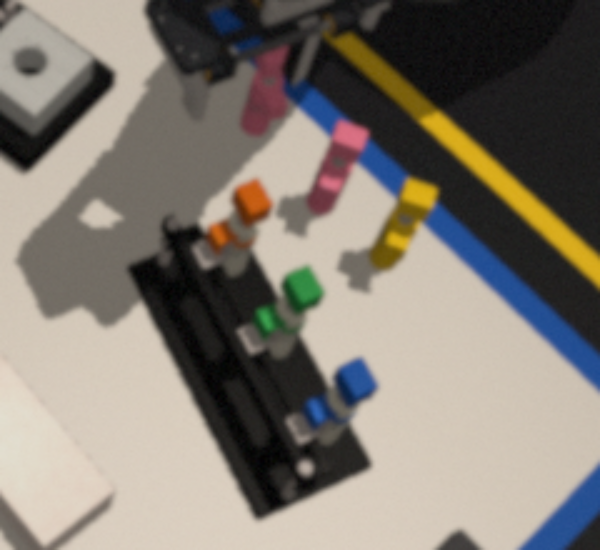

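The gripper is short of the rack, hanging above and clear of the caps. I'll finish the approach and then descend.

>>> send_rows:
  motion:
    - [[0.6,0,0],[0,0,0],0.3]
    - [[0.6,0,0],[0,0,0],0.3]
    - [[0.5,0,0],[0,0,0],0.3]
    - [[0,0,0.2],[0,0,0],0.3]
    - [[0,0,0.5],[0,0,0],0.3]
    - [[0,0,0.5],[0,0,0],0.3]
    - [[0,0,0.3],[0,0,0],0.3]
    - [[0,0,0],[0,0,0],0.3]
    - [[0,0,0],[0,0,0],0.3]

```text
time_s: 4.45
ee_pos: [0.4939, 0.1811, 0.2209]
eef_rot: [3.141, -0.0, 1.283]
force: [-0.5, -0.8, 0.7]
grip_width: 0.0605
grip_force: 0.0
```

```bash
python3 -c "
from go import *
to(.4935,.185,.137,1.283)"
```

```text
t 4.45 pos [0.4939 0.1811 0.2209] rpy [ 3.1412e+00 -2.0000e-04  1.2827e+00] units [ 0.122 -0.05   2.796]
rot units [ 0.003 -0.001 -0.003]
```

>>> send_rows:
  motion:
    - [[0.12,-0.05,0.4],[0,0,0],0.3]
    - [[0,0,0.6],[0,0,0],0.3]
    - [[0,0,0.6],[0,0,0],0.3]
    - [[0,0,0.6],[0,0,0],0.3]
    - [[0,0,0.4],[0,0,0],0.3]
    - [[0,0,0.2],[0,0,0],0.3]
    - [[0,0,0],[0,0,0],0.3]

```text
time_s: 5.15
ee_pos: [0.4932, 0.1853, 0.136]
eef_rot: [-3.141, 0.0, 1.283]
force: [0.1, 0.3, 0.9]
grip_width: 0.0613
grip_force: 0.0
```

>>> send_rows:
  motion:
    - [[0,0,0],[0,0,0],-0.2]
    - [[0,0,0],[0,0,0],-0.45]
    - [[0,0,0],[0,0,0],-0.55]
    - [[0,0,0],[0,0,0],-1]
    - [[0,0,0],[0,0,0],-1]
    - [[0,0,0],[0,0,0],-1]
    - [[0,0,0],[0,0,0],-1]
  squeeze: 20

```text
time_s: 5.85
ee_pos: [0.4933, 0.1853, 0.1365]
eef_rot: [-3.141, -0.0, 1.283]
force: [-1.6, 1.2, 1.1]
grip_width: 0.0238
grip_force: 20.0
```

>>> send_rows:
  motion:
    - [[0,0,-0.1],[0,0,0],-1]
    - [[0,0,-0.2],[0,0,0],-1]
    - [[0,0,-0.3],[0,0,0],-1]
    - [[0,0,-0.3],[0,0,0],-1]
    - [[0,0,-0.3],[0,0,0],-1]
    - [[0,0,-0.2],[0,0,0],-1]
    - [[0,0,0],[0,0,0],-1]

```text
time_s: 6.55
ee_pos: [0.4935, 0.1854, 0.1795]
eef_rot: [3.141, -0.001, 1.283]
force: [-1.1, -0.0, -1.2]
grip_width: 0.0241
grip_force: 20.0
```

>>> send_rows:
  motion:
    - [[0,-0.2,0],[0,0,0],-1]
    - [[0,-0.4,0],[0,0,0],-1]
    - [[0,-0.4,0],[0,0,0],-1]
    - [[0,-0.4,0],[0,0,0],-1]
    - [[0,-0.3,-0.3],[0,0,0],-1]
    - [[0,0,-0.6],[0,0,0],-1]
    - [[0,0,-0.6],[0,0,0],-1]
    - [[0,0,-0.4],[0,0,0],-1]
    - [[0,0,0],[0,0,0],-1]
    - [[0,0,0],[0,0,0],-1]

```text
time_s: 7.55
ee_pos: [0.4442, 0.1997, 0.2351]
eef_rot: [-3.141, 0.0, 1.283]
force: [-0.3, 0.4, -1.3]
grip_width: 0.0238
grip_force: 20.0
```

```bash
python3 -c "
from go import *
to(.508,-.090,.24,1.283)"
```

```text
t 7.55 pos [0.4442 0.1997 0.2351] rpy [-3.1415e+00  1.0000e-04  1.2833e+00] units [-8.658  4.779 -0.162]
rot units [-0.001  0.001  0.002]
```

>>> send_rows:
  motion:
    - [[-0.3,0.15,0],[0,0,0],-1]
    - [[-0.7,0.4,0],[0,0,0],-1]
    - [[-0.9,0.5,0],[0,0,0],-1]
    - [[-0.9,0.5,0],[0,0,0],-1]
    - [[-0.9,0.5,0],[0,0,0],-1]
    - [[-0.9,0.5,0],[0,0,0],-1]
    - [[-0.9,0.5,0],[0,0,0],-1]
    - [[-0.9,0.5,0],[0,0,0],-1]
    - [[-0.9,0.5,0],[0,0,0],-1]
    - [[-0.8,0.4,0],[0,0,0],-1]
    - [[-0.5,0.25,0],[0,0,0],-1]
    - [[0,0,0],[0,0,0],-1]

```text
time_s: 8.75
ee_pos: [0.506, -0.0898, 0.2344]
eef_rot: [-3.14, 0.0, 1.281]
force: [0.3, 0.8, -1.5]
grip_width: 0.0242
grip_force: 20.0
```

>>> send_rows:
  motion:
    - [[0,0,0],[0,0,0],-1]
    - [[0,0,0],[0,0,0],-1]
    - [[0,0,0],[0,0,0],-1]

```text
time_s: 9.05
ee_pos: [0.5063, -0.087, 0.2354]
eef_rot: [-3.141, -0.0, 1.284]
force: [0.6, -0.1, -1.5]
grip_width: 0.0242
grip_force: 20.0
```

```bash
python3 - <<'E'
from go import *
to(.508,-.090,.24,1.283)
for n in('top','scene'):
    c=grab(n,n+'1.png')
S=cv2.imread('pics/scene1.png')[130:290,250:430]; T=cv2.imread('pics/top1.png')[210:330,260:410]
f=lambda i:cv2.resize(i,(390,int(390*i.shape[0]/i.shape[1])))
S,T=f(S),f(T);h=max(len(S),len(T)); P=lambda i:cv2.copyMakeBorder(i,0,h-len(i),0,0,0)
cv2.imwrite('pics/b.png',np.hstack([P(S),P(T)]))
E
```

```text
t 9.05 pos [ 0.5063 -0.087   0.2354] rpy [-3.1414 -0.      1.2841] units [-0.079  0.082 -0.154]
rot units [-0.001 -0.     0.009]
```

View pics/b.png

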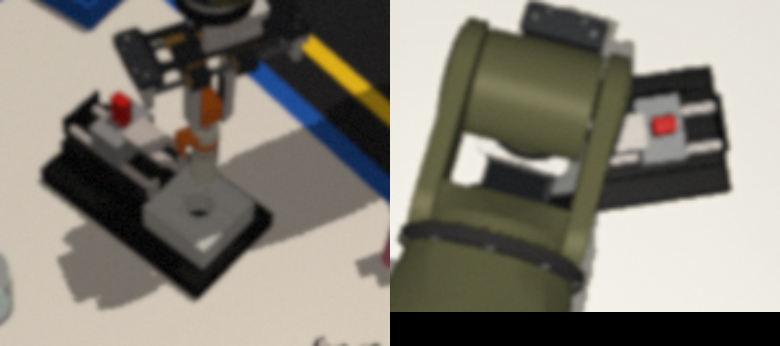

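The scene crop shows the cartridge held upright above the block, with the barrel and hanger visible. The top view is blocked by the arm, so I'll fit the barrel from the scene camera relative to the bore seen by the same camera.

```bash
python3 - <<'E'
from m import *
from scipy.optimize import least_squares
c=camera('scene')
p,uv=cloud(c,np.ones((480,640),bool))
R=cal(c)[2]; view=R[2,:2]/np.hypot(*R[2,:2])
for lo,hi in((.135,.165),(.16,.19),(.135,.20)):
    s=(p[:,2]>lo)&(p[:,2]<hi)&(np.hypot(p[:,0]-.508,p[:,1]+.089)<.03)
    hsv=cv2.cvtColor(c['pixels'],cv2.COLOR_RGB2HSV)[uv[:,1],uv[:,0]]
    s&=hsv[:,1]<90
    q=p[s]
    r=least_squares(lambda a:np.hypot(q[:,0]-a[0],q[:,1]-a[1])-.015,[.508,-.089],loss='soft_l1',f_scale=.001)
    print(lo,hi,s.sum(),r.x.round(4),np.abs(r.fun).mean().round(5))
# silhouette: lateral edges of barrel vs the same camera's bore, lateral axis horizontal
lat=np.array([-view[1],view[0]])
print('lat',lat,'extent',np.percentile(q[:,:2]@lat,[1,50,99]).round(4),'fit',r.x@lat,'bore',np.array([.5104,-.0891])@lat,'view',view,r.x@view,np.array([.5104,-.0891])@view)
s=(np.hypot(p[:,0]-.508,p[:,1]+.089)<.02)&(p[:,2]>.1)&(p[:,2]<.15);print('foot z min',np.percentile(p[s,2],[1,5]))
E
```

```text
0.135 0.165 87 [ 0.5069 -0.0892] 0.00095
0.16 0.19 89 [ 0.5072 -0.0892] 0.00072
0.135 0.2 168 [ 0.5071 -0.0892] 0.00085
lat [ 0.7803934  -0.62528884] extent [0.4373 0.4529 0.4656] fit 0.45148442838127484 bore 0.45402602819951093 view [-0.62528884 -0.7803934 ] -0.24745865918654342 -0.24961437401996087
foot z min [0.13031666 0.13212598]
```

>>> send_rows:
  motion:
    - [[-0.06,0.06,0.2],[0,0,0],-1]
    - [[0,0,0.4],[0,0,0],-1]
    - [[0,0,0.4],[0,0,0],-1]
    - [[0,0,0.4],[0,0,0],-1]
    - [[0,0,0.2],[0,0,0],-1]
    - [[0,0,0],[0,0,0],-1]
    - [[0,0,0],[0,0,0],-1]
    - [[0,0,0],[0,0,0],-1]

```text
time_s: 10.0
ee_pos: [0.5079, -0.09, 0.1879]
eef_rot: [3.141, -0.0, 1.283]
force: [-0.1, -0.0, -0.9]
grip_width: 0.0238
grip_force: 20.0
```

```bash
python3 - <<'E'
from go import *
to(.5076,-.0894,.1865,1.284)
c=grab('scene')
K,D,R,t=cal(c)
im=c['pixels'].copy()
# overlay: project rim circle r16.75 at z=.07 around camera-measured bore, foot circle r15 predicted there
im=cv2.resize(im[170:270,300:400],None,fx=5.8,fy=5.8,interpolation=cv2.INTER_CUBIC)
def draw(cx,cy,z,r,col):
    a=np.linspace(0,2*np.pi,60);P=np.c_[cx+r*np.cos(a),cy+r*np.sin(a),0*a+z]
    q=cv2.projectPoints(P,np.array(c['rvec'],float),np.array(c['tvec'],float),K,D)[0].reshape(-1,2)
    q=(q-[300,170]+.5)*5.8
    cv2.polylines(im,[q.astype(int)],True,col,1)
draw(.5111,-.0882,.07,.01675,(255,0,0))
draw(.5111,-.0882,.080,.015,(0,255,0))   # foot where it should be
draw(.5111,-.0882,.165,.015,(0,0,255))
cv2.imwrite('pics/c.png',im[...,::-1])
E
```

```text
t 10.0 pos [ 0.5079 -0.09    0.1879] rpy [ 3.1407e+00 -1.0000e-04  1.2832e+00] units [ 0.015 -0.015  0.048]
rot units [ 0.007 -0.    -0.007]
```

View pics/c.png

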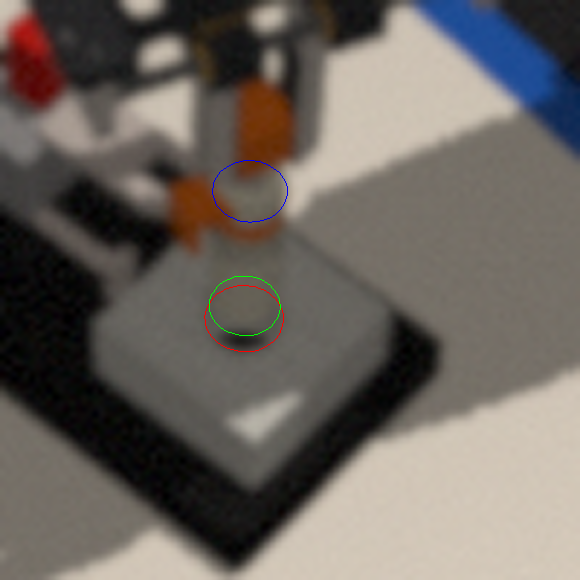

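The foot's predicted circle matches the barrel in the image, at about (246,335) over the hole's front rim. Alignment is within about 1 mm, so I'll insert in stages and watch the force.

>>> send_rows:
  motion:
    - [[0,0,0.15],[0,0,0],-1]
    - [[0,0,0.15],[0,0,0],-1]
    - [[0,0,0.15],[0,0,0],-1]
    - [[0,0,0.15],[0,0,0],-1]
    - [[0,0,0.15],[0,0,0],-1]
    - [[0,0,0],[0,0,0],-1]

```text
time_s: 10.65
ee_pos: [0.5074, -0.0898, 0.1642]
eef_rot: [-3.14, 0.0, 1.283]
force: [-0.1, 1.1, -2.0]
grip_width: 0.024
grip_force: 20.0
```

>>> send_rows:
  motion:
    - [[0,0,0.15],[0,0,0],-1]
    - [[0,0,0.15],[0,0,0],-1]
    - [[0,0,0.15],[0,0,0],-1]
    - [[0,0,0.15],[0,0,0],-1]
    - [[0,0,0.15],[0,0,0],-1]
    - [[0,0,0.08],[0,0,0],-1]
    - [[0,0,0],[0,0,0],-1]

```text
time_s: 11.35
ee_pos: [0.5075, -0.0898, 0.1397]
eef_rot: [-3.141, 0.0, 1.283]
force: [0.6, 0.3, -1.8]
grip_width: 0.0237
grip_force: 20.0
```

>>> send_rows:
  motion:
    - [[0,0,0.03],[0,0,0],-1]
    - [[0,0,0.03],[0,0,0],-1]
    - [[0,0,0],[0,0,0],-1]
    - [[0,0,0],[0,0,0],-1]

```text
time_s: 11.75
ee_pos: [0.5077, -0.0899, 0.1383]
eef_rot: [3.142, 0.0, 1.283]
force: [-0.1, -0.4, -1.9]
grip_width: 0.024
grip_force: 20.0
```

>>> send_rows:
  motion:
    - [[0,0,0.03],[0,0,0],-1]
    - [[0,0,0.03],[0,0,0],-1]
    - [[0,0,0.02],[0,0,0],-1]
    - [[0,0,0],[0,0,0],-1]
    - [[0,0,0],[0,0,0],-1]

```text
time_s: 12.25
ee_pos: [0.5078, -0.0899, 0.1365]
eef_rot: [3.141, -0.0, 1.283]
force: [-1.4, 1.3, 6.2]
grip_width: 0.0239
grip_force: 20.0
```

Contact with the floor shows at the expected height (+6 N upward), so I'll release and rise.

>>> send_rows:
  motion:
    - [[0,0,0],[0,0,0],-0.4]
    - [[0,0,0],[0,0,0],-0.2]
    - [[0,0,0],[0,0,0],0.1]
    - [[0,0,0],[0,0,0],0.2]
    - [[0,0,0],[0,0,0],0.2]
    - [[0,0,0],[0,0,0],0.2]

```text
time_s: 12.85
ee_pos: [0.5077, -0.0899, 0.1358]
eef_rot: [-3.142, 0.0, 1.283]
force: [0.3, 0.7, -0.9]
grip_width: 0.0563
grip_force: 0.0
```

>>> send_rows:
  motion:
    - [[0,0,-0.3],[0,0,0],0.2]
    - [[0,0,-0.7],[0,0,0],0.2]
    - [[0,0,-0.7],[0,0,0],0.2]
    - [[0,0,-0.7],[0,0,0],0.2]
    - [[-0.2,0,-0.5],[0,0,-0.7],0.2]
    - [[-0.7,0,0],[0,0,-1],0.2]
    - [[-1,0,0],[0,0,-1],0.2]
    - [[-1,0,0],[0,0,-0.8],0.2]
    - [[-0.5,0,0],[0,0,0],0.2]
    - [[0,0,0],[0,0,0],0.2]
    - [[0,0,0],[0,0,0],0.2]

```text
time_s: 13.95
ee_pos: [0.5023, -0.1904, 0.2229]
eef_rot: [-3.142, -0.0, 1.701]
force: [0.1, 0.2, -0.2]
grip_width: 0.0565
grip_force: 0.0
```

```bash
python3 - <<'E'
from go import *
# grip = bore(TCP frame, cartridge seat) + measured relative vector
gx,gy=.5078+.019,-.0899-.1152
to(gx,gy,.20,1.571+.158)
c=grab('scene'); cv2.imwrite('pics/d.png',cv2.resize(c['pixels'][130:280,250:430],None,fx=3.5,fy=3.5)[...,::-1])
E
```

```text
t 13.95 pos [ 0.5023 -0.1904  0.2229] rpy [-3.1415e+00 -3.0000e-04  1.7007e+00] units [-0.593  0.745  0.764]
rot units [-0.    -0.003 -0.236]
```

View pics/d.png

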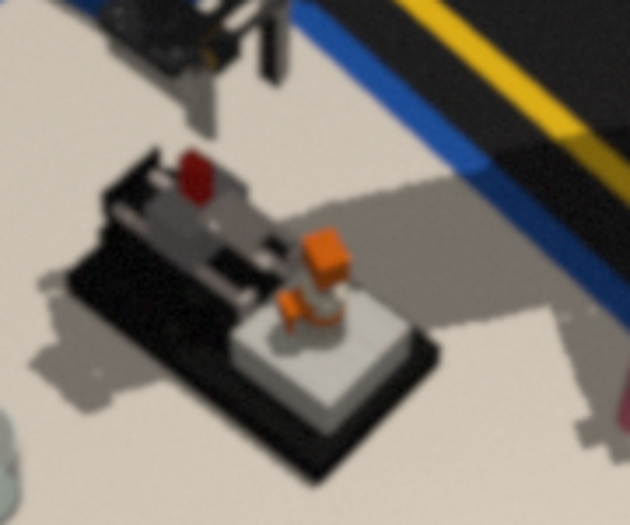

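The cartridge stands upright in the bore, with its cap at (325,257) in the crop. The red grip at (196,178) is next.

>>> send_rows:
  motion:
    - [[-0.3,0.4,0],[0,0,-0.2],0.2]
    - [[-0.3,0.35,0],[0,0,0],0.2]
    - [[0,0,0.3],[0,0,0],0.2]
    - [[0,0,0.5],[0,0,0],0.2]
    - [[0,0,0.6],[0,0,0],0.2]
    - [[0,0,0.6],[0,0,0],0.2]
    - [[0,0,0.5],[0,0,0],0.2]
    - [[0,0,0.3],[0,0,0],0.2]
    - [[0,0,0],[0,0,0],0.2]

```text
time_s: 14.9
ee_pos: [0.5264, -0.2047, 0.1376]
eef_rot: [-3.14, -0.001, 1.727]
force: [0.4, -0.3, 0.5]
grip_width: 0.0564
grip_force: 0.0
```

>>> send_rows:
  motion:
    - [[0,0,0],[0,0,0],-0.3]
    - [[0,0,0],[0,0,0],-0.5]
    - [[0,0,0],[0,0,0],-0.65]
    - [[0,0,0],[0,0,0],-1]
    - [[0,0,0],[0,0,0],-1]
    - [[0,0,0],[0,0,0],-1]
  squeeze: 20

```text
time_s: 15.5
ee_pos: [0.5249, -0.206, 0.1389]
eef_rot: [-3.136, -0.001, 1.727]
force: [-21.0, -2.2, 8.4]
grip_width: 0.0154
grip_force: 20.0
```

```bash
python3 - <<'E'
from go import *
to(.5078+.072*np.sin(.16),-.0899-.072*np.cos(.16),.137)
E
```

```text
t 15.5 pos [ 0.5249 -0.206   0.1389] rpy [-3.1359e+00 -8.0000e-04  1.7270e+00] units [1.511 0.048 0.066]
```

>>> send_rows:
  motion:
    - [[0,-0.05,0],[0,0,0],-1]
    - [[0.2,0,0],[0,0,0],-1]
    - [[0.2,0,0],[0,0,0],-1]
    - [[0.2,0,0],[0,0,0],-1]
    - [[0.2,0,0],[0,0,0],-1]
    - [[0.2,0,0],[0,0,0],-1]
    - [[0,0,0],[0,0,0],-1]

```text
time_s: 16.2
ee_pos: [0.5201, -0.1758, 0.1389]
eef_rot: [-3.14, -0.0, 1.727]
force: [-8.6, 0.7, 4.1]
grip_width: 0.0155
grip_force: 20.0
```

>>> send_rows:
  motion:
    - [[0.15,-0.02,0],[0,0,0],-1]
    - [[0.15,0,0],[0,0,0],-1]
    - [[0.1,0,0],[0,0,0],-1]
    - [[0.07,0,0],[0,0,0],-1]
    - [[0.05,0,0],[0,0,0],-1]
    - [[0,0,0],[0,0,0],-1]

```text
time_s: 16.8
ee_pos: [0.5177, -0.1607, 0.139]
eef_rot: [-3.141, 0.0, 1.727]
force: [-4.9, -2.8, 3.0]
grip_width: 0.0161
grip_force: 20.0
```

>>> send_rows:
  motion:
    - [[0.05,0,0],[0,0,0],-1]
    - [[0.05,0,0],[0,0,0],-1]
    - [[0,0,0],[0,0,0],-1]

```text
time_s: 17.1
ee_pos: [0.5177, -0.1601, 0.139]
eef_rot: [3.141, 0.005, 1.727]
force: [-1.0, -19.2, -1.4]
grip_width: 0.0162
grip_force: 20.0
```

The end stop is reached: 19 N against the motion, at the expected position. I'll release, retreat and check.

>>> send_rows:
  motion:
    - [[0,0,0],[0,0,0],-0.4]
    - [[0,0,0],[0,0,0],0]
    - [[0,0,0],[0,0,0],0.2]
    - [[0,0,0],[0,0,0],0.2]
    - [[0,0,-0.4],[0,0,0],0.2]
    - [[0,0,-0.7],[0,0,0],0.2]
    - [[0,0,-0.8],[0,0,0],0.2]
    - [[-0.6,0,-0.8],[0,0,0],0.2]
    - [[-1,-0.5,-0.6],[0,0,0],0.2]
    - [[-1,-0.5,0],[0,0,0],0.2]
    - [[-1,-0.5,0],[0,0,0],0.2]
    - [[-1,-0.5,0],[0,0,0],0.2]

```text
time_s: 18.3
ee_pos: [0.4793, -0.3046, 0.2391]
eef_rot: [3.141, 0.001, 1.727]
force: [1.1, 0.1, -0.3]
grip_width: 0.0562
grip_force: 0.0
```

>>> send_rows:
  motion:
    - [[-1,-0.5,0],[0,0,0],0.2]
    - [[-1,-0.5,0],[0,0,0],0.2]
    - [[-0.5,0,0],[0,0,0],0.2]
    - [[0,0,0],[0,0,0],0.2]
    - [[0,0,0],[0,0,0],0.2]

```text
time_s: 18.8
ee_pos: [0.4619, -0.3818, 0.2382]
eef_rot: [3.141, -0.0, 1.727]
force: [-1.1, -0.1, 0.5]
grip_width: 0.0566
grip_force: 0.0
```

```bash
python3 - <<'E'
from m import *
S=camera('scene');T=camera('top')
g,n=face(S,box(hue(S,170,4),290,345,165,230),.166); o,k=face(S,box(hue(S,3,18),310,370,160,235),.17)
print(g,n,o,k,'grip-cap dist',np.hypot(*(g-o)[:2]),'cap vs bore',o[:2]-[.5111,-.0882])
cv2.imwrite('pics/e.png',cv2.resize(S['pixels'][130:280,250:430],None,fx=3.5,fy=3.5)[...,::-1])
E
```

```text
[ 0.5233 -0.1595  0.166 ] 57 [ 0.5113 -0.0901  0.17  ] 119 grip-cap dist 0.07042982322851592 cap vs bore [ 0.0002 -0.0019]
```

View pics/e.png

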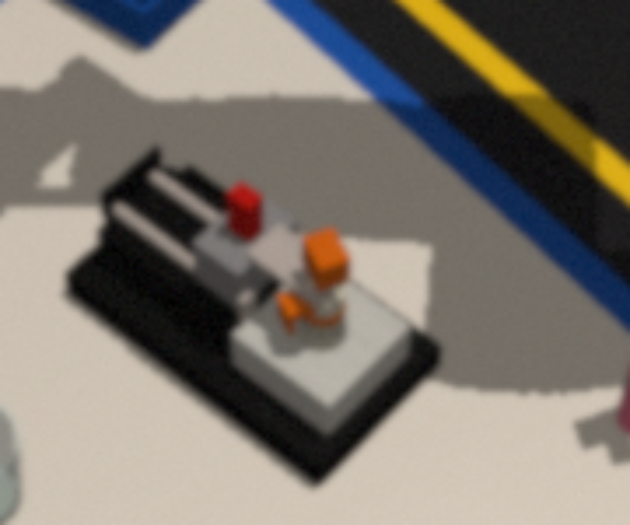

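The gate is closed around the neck: grip to cap measures 70 mm against the nominal 72 mm. The cartridge is upright and the arm is clear.

```bash
python3 -c "
from station import *
print(hand_in())"
```

```text
the job is handed in; nothing more can be done
None
```

I loaded the orange cartridge into the bore, slid the lock to its end stop so the gate closed around the neck, and handed the job in at about 19 s; the hand-in returned no verdict.

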